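Find the rattling parts case and hold it out

ROBOT

A 6-joint arm with a two-finger parallel gripper is mounted at the origin on a cart in front of the work surface, level with it; the furniture and walls round the work are solid. World frame = base frame: x ahead of the robot, y to its left, z up, the work surface at z = 0. Lengths are in mm, angles in rad, forces in N, time in s.
With the tool pointing down it reaches from about 300 to 775 mm from the base axis. Payload 14.6 kg.
Tool frame: the origin (TCP) lies at the very end of the fingers, on their centre line; the grasp point (between the pads) lies 19 mm behind it; z points along the fingers, y is the line along which they close (so a half turn about z gives the same grasp; the last joint's range is limited). The gripper opens to 94 mm and grips with 3 to 60 N. Pads are 16 mm wide; open, the fingers measure 119 mm over their backs; the gripper's body (75 mm by 177 mm) begins 78 mm behind the grasp point.
Start: joints at [-1.271, 0.3, 1.521, -0, 1.321, -0.067], TCP at [197.239, -513.406, 205.446] pointing down, gripper open.
Joint ranges: [-3.03, 3.03], [-0.79, 2.21], [0.23, 2.52], [-1.04, 4.18], [0, 3.07], [-2.55, 2.55]. Speed limits (rad/s): [2.22, 2.22, 2.57, 3.14, 3.14, 3.14].

INTERFACE

Orientations are given as [roll, pitch, yaw] about the fixed x, y, z axes, in that order (R = Rz(yaw) Ry(pitch) Rx(roll)).
In Python, from cell import manip, camera, get_calibration gives the robot as it stands.
- The arm moves only by the tool arm_command, never from a script. Its argument "targets" is a list of rows, each an object of numbers: "hand": the opening, from -1 (shut) to 1 (fully open), so that 0 is half open; "x", "y", "z": the shift along the tool's x, y, z in m; "yaw": the turn about the tool's z in rad. In form: [{"hand": .., "x": .., "y": .., "z": .., "yaw": ..}, ...]. A call has 1 to 10 rows; each row shifts and turns the commanded pose from where the row before left it, along the tool's axes as they then stand; what a row does not reach is not made up. A row lasts 1/10 s, in which the tool goes at most 50 mm and 8.59 degrees, less where a joint would pass 70% of its speed; a pose out of reach is approached as far as the arm can. A call is refused whole if a number of a shift passes 0.05 or a number of a turn 0.15, either way. A call with a gripper value outside its range is refused whole. The fingers move at their own pace and stop on an object; "newtons" is the grip in N (left out, the last holds). Time passes only in rows, so rows that do not move let the fingers close. It gives the time, the measured TCP pose, the force, the opening and the grip force at its end, in the units of the state.
- manip.read_state(): the state, without advancing time (a new reading comes with each control period).
- camera(name): name is "scene" or "side" or "wrist"; returns the picture (384x512x3 uint8, red, green, blue); there is no depth.
- get_calibration(name): a dict with "K" (3x3 intrinsics, pixels), "cam_to_world" (4x4, takes a point from camera to world coordinates). Camera axes: x right, y up, looking along -z (the intrinsics and any distortion apply to the point x, -y, -z); pixel columns grow to the right and rows downward; lengths in mm; the calibration is good to about 2 mm. A picture is of the moment at which its call begins: read the wrist's pose just before it. get_calibration takes no time and is no camera call; for the wrist camera it gives the pose at the moment of the call.
- manip.sign_off(): hands the job in; it is judged then, once.
The state is a dict: "clock": time; "joints": joint angles; "qd": joint speeds; "effort": joint torques, N m; "eef_pos": TCP position; "eef_rot": TCP orientation; "wrist_force": force on the tool from outside, world axes, zero at the start; "moment": the same for the moment, N m; "finger_gap": finger opening in mm; "finger_force": force on a finger pad.
Only numpy, scipy, OpenCV 4.12 (cv2) and the standard library are available. Lean on these libraries where they do the work, as an engineer would, in place of code of your own. Each camera call takes 0.05 s, during which the arm holds its last target. There are 200 camera calls.

TASK

One of the three sealed blue-lidded cases has a part loose inside: pick them up one at a time and shake each end to end (or rock it so) above the bench until you come to the one that rattles (shake that one too, even if the others were silent), standing every silent one back upright where it was. Then hold the rattling case out, level, lid up and still, over the middle of the white carrier plate, about 15 cm above it, and finish while still holding it there: do not put it down. Never let go of a case in the air, and leave the plate, the calculator, the dish and the tape roll where they are.

Things in the scene. Friction and masses are not known exactly. Their poses are not given: they have to be found in the camera images.
- case_a_mid (a point): left (larger y) one of three like sealed parts cases in a row: grey tub, blue lid that does not open, 120 mm long (its x), 62 mm wide (its y), 54 mm high, z up, 0.25 to 0.75 kg; the point is its centre, 27 mm above its underside. Grip it across the width. Empty cases differ in weight by about as much as the loose part weighs, so weight does not tell
- floor_a: bare inside floor of case_a, fixed in it, not visible; origin and axes as the case's (centre of its underside). Only a loose part presses on it: in one of the three cases, drawn anew each time, a steel ball of 36 mm and 0.19 kg; the others hold nothing loose
- walls_a: inside walls of case_a, fixed in it, not visible; origin and axes as the case's (centre of its underside). A loose ball can roll 30 mm either way along the case's length from the middle and 5 mm across, knocking on them. Tip the case lengthwise by some 0.3 rad and it rolls to the low end; level again it stays there, so its weight has shifted up to 60 mm
- case_b_mid (a point): middle one of three like sealed parts cases in a row: grey tub, blue lid that does not open, 120 mm long (its x), 62 mm wide (its y), 54 mm high, z up, 0.25 to 0.75 kg; the point is its centre, 27 mm above its underside. Grip it across the width. Empty cases differ in weight by about as much as the loose part weighs, so weight does not tell
- floor_b: bare inside floor of case_b, fixed in it, not visible; origin and axes as the case's (centre of its underside). Only a loose part presses on it: in one of the three cases, drawn anew each time, a steel ball of 36 mm and 0.19 kg; the others hold nothing loose
- walls_b: inside walls of case_b, fixed in it, not visible; origin and axes as the case's (centre of its underside). A loose ball can roll 30 mm either way along the case's length from the middle and 5 mm across, knocking on them. Tip the case lengthwise by some 0.3 rad and it rolls to the low end; level again it stays there, so its weight has shifted up to 60 mm
- case_c_mid (a point): right (smaller y) one of three like sealed parts cases in a row: grey tub, blue lid that does not open, 120 mm long (its x), 62 mm wide (its y), 54 mm high, z up, 0.25 to 0.75 kg; the point is its centre, 27 mm above its underside. Grip it across the width. Empty cases differ in weight by about as much as the loose part weighs, so weight does not tell
- floor_c: bare inside floor of case_c, fixed in it, not visible; origin and axes as the case's (centre of its underside). Only a loose part presses on it: in one of the three cases, drawn anew each time, a steel ball of 36 mm and 0.19 kg; the others hold nothing loose
- walls_c: inside walls of case_c, fixed in it, not visible; origin and axes as the case's (centre of its underside). A loose ball can roll 30 mm either way along the case's length from the middle and 5 mm across, knocking on them. Tip the case lengthwise by some 0.3 rad and it rolls to the low end; level again it stays there, so its weight has shifted up to 60 mm
- plate_top (a point): white round five-pocket carrier plate, 160 mm across, 38 mm high, loose on the bench behind the cases; the point is the centre of its upper face, 38 mm above the bench
- calc: bystander: pocket calculator, 185 x 116 mm, 30 mm high, origin at the centre of its underside
- petri: bystander: small clear dish 55 mm across, 12 mm high, origin at the centre of its underside
- tape: bystander: roll of blue tape 100 mm across, 19 mm high, origin at the centre of its underside

How it is judged (in metres and radians):
On the way:
1. the case with the loose part has been lifted off the bench and shaken so that the part knocks on its walls (((height (world z) of case_a_mid above 0.05 m and contact force between walls_a and anything else above 0.3 N) or (height (world z) of case_b_mid above 0.05 m and contact force between walls_b and anything else above 0.3 N) or (height (world z) of case_c_mid above 0.05 m and contact force between walls_c and anything else above 0.3 N))).
At the end, for the whole second after the job is handed in: Rattling case gripped over the plate: centre 0.12 to 0.32 m above the bench, within 40 mm sideways of the plate's centre, within 0.25 rad of level, under 0.05 m/s, not touching the plate. The other two stand on the bench within 0.1 rad of upright and 60 mm of their start, released, at rest (((contact force between floor_a and anything else above 0.1 N and height (world z) of case_a_mid between 0.12 and 0.32 m and horizontal distance between case_a_mid and plate_top below 0.04 m and angle between case_a_mid's own z axis and vertical below 0.25 rad and linear speed of case_a below 0.05 m/s and contact force between case_a and the fingers above 2 N and contact force between case_a and plate below 0.01 N and height (world z) of case_b_mid between 0.02 and 0.034 m and angle between each of case_b_mid, case_c_mid's own z axis and vertical below 0.1 rad and distance of each of case_b_mid, case_c_mid from where it was at the start of the episode below 0.06 m and linear speed of each of case_b, case_c below 0.03 m/s and contact force between each of case_b, case_c and the fingers below 0.01 N and height (world z) of case_c_mid between 0.02 and 0.034 m) or (contact force between floor_b and anything else above 0.1 N and height (world z) of case_b_mid between 0.12 and 0.32 m and horizontal distance between case_b_mid and plate_top below 0.04 m and angle between case_b_mid's own z axis and vertical below 0.25 rad and linear speed of case_b below 0.05 m/s and contact force between case_b and the fingers above 2 N and contact force between case_b and plate below 0.01 N and height (world z) of case_a_mid between 0.02 and 0.034 m and angle between each of case_a_mid, case_c_mid's own z axis and vertical below 0.1 rad and distance of each of case_a_mid, case_c_mid from where it was at the start of the episode below 0.06 m and linear speed of each of case_a, case_c below 0.03 m/s and contact force between each of case_a, case_c and the fingers below 0.01 N and height (world z) of case_c_mid between 0.02 and 0.034 m) or (contact force between floor_c and anything else above 0.1 N and height (world z) of case_c_mid between 0.12 and 0.32 m and horizontal distance between case_c_mid and plate_top below 0.04 m and angle between case_c_mid's own z axis and vertical below 0.25 rad and linear speed of case_c below 0.05 m/s and contact force between case_c and the fingers above 2 N and contact force between case_c and plate below 0.01 N and height (world z) of case_a_mid between 0.02 and 0.034 m and angle between each of case_a_mid, case_b_mid's own z axis and vertical below 0.1 rad and distance of each of case_a_mid, case_b_mid from where it was at the start of the episode below 0.06 m and linear speed of each of case_a, case_b below 0.03 m/s and contact force between each of case_a, case_b and the fingers below 0.01 N and height (world z) of case_b_mid between 0.02 and 0.034 m))); the arm keeps its last pose, push and grip.
It fails at once if a case was let go in the air (its underside more than 20 mm above the bench, and neither fingers nor arm touching it) ((height (world z) of case_a_mid above 0.05 m and contact force between case_a and the fingers below 0.01 N and contact force between case_a and the arm below 0.01 N) or (height (world z) of case_b_mid above 0.05 m and contact force between case_b and the fingers below 0.01 N and contact force between case_b and the arm below 0.01 N) or (height (world z) of case_c_mid above 0.05 m and contact force between case_c and the fingers below 0.01 N and contact force between case_c and the arm below 0.01 N)).
It fails at once if the carrier plate was moved more than 20 mm (distance of plate_top from where it was at the start of the episode above 0.02 m).
It fails at once if the calculator was moved more than 20 mm (distance of calc from where it was at the start of the episode above 0.02 m).
It fails at once if the dish was moved more than 20 mm (distance of petri from where it was at the start of the episode above 0.02 m).
It fails at once if the tape roll was moved more than 20 mm (distance of tape from where it was at the start of the episode above 0.02 m).
It also fails if it takes over 72 s, if anything falls off the work surface, if the arm or the gripper's body presses on something with over 40 N, if the wrist force passes 120 N, or if a joint passes its speed limit or range.

## Working session

There is one attempt and no reset: what is moved stays moved. The work goes in short steps, Python scripts to look and compute and a tool call to move; the robot and the scene stay as the last step left them, time stands still between calls to the robot, and variables do not carry over. Pictures are saved under pics/ and viewed, at most 10 in all, crops included, and the job is handed in when it is done.

Besides the shell and the picture viewer there is one more tool, called after "Call:" in YAML: its name, and indented under it one key for each argument. arm_command: Moves the arm, as the interface text tells. Its arguments: {"type":"object","properties":{"targets":{"type":"array"},"newtons":{"type":"number"}},"required":["targets"]}

```bash
mkdir -p pics
python3 - <<'E'
from cell import manip,camera,get_calibration
import cv2
for n in("scene","side"):
    cv2.imwrite(f"pics/{n}0.png",camera(n)[:,:,::-1])
    c=get_calibration(n);print(n,c["K"],c["cam_to_world"],[k for k in c])
s=manip.read_state();print(s)
E
```

```text
scene [[415.06843505   0.         253.12415626]
 [  0.         415.06843505 190.12322546]
 [  0.           0.           1.        ]] [[-6.94099256e-01  5.01336203e-01 -5.16612267e-01  9.22951744e+00]
 [-7.19872748e-01 -4.80313687e-01  5.01080820e-01  6.48312173e+02]
 [ 3.07401290e-03  7.19694917e-01  6.94283643e-01  7.72897649e+02]
 [ 0.00000000e+00  0.00000000e+00  0.00000000e+00  1.00000000e+00]] ['K', 'cam_to_world']
side [[459.1900976    0.         260.96364039]
 [  0.         459.1900976  194.46562389]
 [  0.           0.           1.        ]] [[-9.97918595e-01  5.31395446e-02 -3.65330850e-02  5.23068681e+02]
 [-6.14412371e-02 -6.11467885e-01  7.88880219e-01  1.03117129e+03]
 [ 1.95819274e-02  7.89482878e-01  6.13460132e-01  7.14612465e+02]
 [ 0.00000000e+00  0.00000000e+00  0.00000000e+00  1.00000000e+00]] ['K', 'cam_to_world']
{'clock': 0.1, 'joints': array([-1.27061534e+00,  3.00412939e-01,  1.52148728e+00,  1.28307791e-05,
        1.32071866e+00, -6.65840399e-02]), 'qd': array([-4.76385276e-04, -3.22148097e-03, -1.02557326e-03,  7.24952143e-05,
       -4.26193184e-04, -3.62054189e-04]), 'effort': array([ 2.38157329e-03, -5.32648766e+01, -3.53286052e+01,  7.09847594e-02,
        2.34990148e-02, -4.96891846e-05]), 'eef_pos': array([ 197.16977486, -513.19954921,  204.95791817]), 'eef_rot': array([-3.14056953e+00, -8.06804259e-05,  3.66761802e-01]), 'wrist_force': array([ 0.32161633, -0.54031764, -0.65117031]), 'moment': array([ 0.04050082, -0.04127675,  0.01066974]), 'finger_force': 0.0, 'finger_gap': 93.51543138464844}
```

View pics/scene0.png

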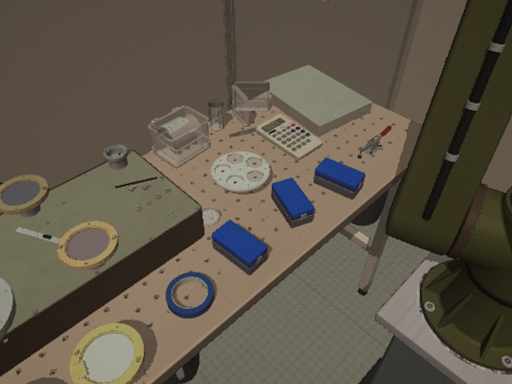

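View pics/side0.png

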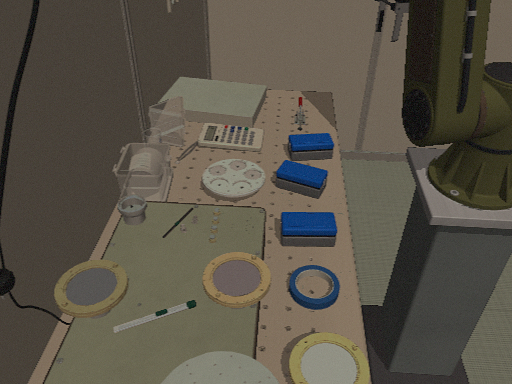

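The scene view shows three blue-lidded cases near (240,245), (292,200) and (340,177). The plate is at (241,171), the tape at (190,294), the dish at (209,216) and the calculator at (289,137). I'll enlarge a crop to read the lid corners.

```bash
python3 - <<'E'
import cv2
a=cv2.imread("pics/scene0.png")[145:280,195:375]
cv2.imwrite("pics/crop0.png",cv2.resize(a,None,fx=4.4,fy=4.4,interpolation=cv2.INTER_CUBIC))
E
cat > h.py <<'E'
from cell import manip,camera,get_calibration
import numpy as np,cv2
def ray(c,u,v,z):
    K,T=c["K"],c["cam_to_world"]
    d=T[:3,:3]@np.array([(u-K[0,2])/K[0,0],-(v-K[1,2])/K[1,1],-1])
    o=T[:3,3]; return (o+d*(z-o[2])/d[2])[:2]
E
```

```text
(no output)
```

View pics/crop0.png

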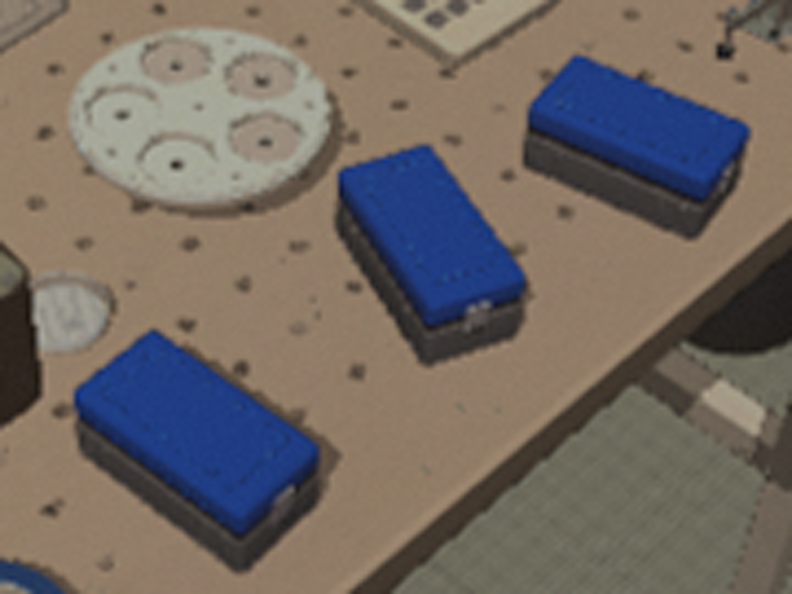

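The crop shows the lid corners clearly. The plate's ellipse is centred at about crop (199,113).

Run:
```python
from h import *
c=get_calibration("scene")
def P(p,z): return ray(c,195+(p[0]+.5)/4.4-.5,145+(p[1]+.5)/4.4-.5,z)
for n,q in dict(a=[(153,333),(77,390),(243,516),(318,450)],b=[(428,148),(341,175),(430,312),(523,272)],c=[(577,58),(532,105),(703,187),(748,127)]).items():
    w=np.array([P(p,52) for p in q]); l=(w[3]+w[2]-w[0]-w[1])/2
    s=(w[0]+w[3]-w[1]-w[2])/2
    print(n,w.mean(0).round(1),"len",np.linalg.norm(l).round(),"wid",np.linalg.norm(s).round(),"ang",np.arctan2(-l[1],-l[0]).round(3),np.arctan2(s[1],s[0]).round(3))
print("plate",P((199,114),38)); 
c0=c
for n,p,z in(("petri",(209,216),6),("tape",(190,294),19),("calc",(289,137),30)): print(n,ray(c,*p,z))
w=get_calibration("wrist");T=np.linalg.inv(w["cam_to_world"]);s=manip.read_state()
print(w["K"][0,0],w["cam_to_world"].round(3))
# blue from side cam too
im=camera("side");c=get_calibration("side")
h=cv2.cvtColor(im,cv2.COLOR_RGB2HSV);m=cv2.inRange(h,(110,150,60),(125,255,255))
n,_,st,ce=cv2.connectedComponentsWithStats(m)
for i in range(1,n):
    if st[i,4]>300: print(st[i],ce[i],ray(c,*ce[i],50))
```

```text
a [452.1 261.5] len 116.0 wid 54.0 ang 0.062 -1.52
b [465.   71.9] len 113.0 wid 59.0 ang -0.361 -1.869
c [439.2 -85.3] len 114.0 wid 59.0 ang 0.17 -1.386
plate [635.18625039  91.09933516]
petri [589.10591932 239.07067325]
tape [437.25548733 414.44177779]
calc [ 652.00130153 -122.81150444]
266.8659913679636 [[ 3.59000e-01  9.05000e-01  2.28000e-01  2.63029e+02]
 [-9.33000e-01  3.48000e-01  8.70000e-02 -4.87122e+02]
 [-1.00000e-03 -2.44000e-01  9.70000e-01  3.85162e+02]
 [ 0.00000e+00  0.00000e+00  0.00000e+00  1.00000e+00]]
```

Call:
arm_command:
  targets:
    - {"hand": 1, "x": 0, "y": 0, "z": 0, "yaw": 0.1}
    - {"hand": 1, "x": 0, "y": 0, "z": 0, "yaw": 0.097}
    - {"hand": 1, "x": 0.031, "y": -0.038, "z": 0, "yaw": 0}
    - {"hand": 1, "x": 0.031, "y": -0.038, "z": 0, "yaw": 0}
    - {"hand": 1, "x": 0.031, "y": -0.038, "z": 0, "yaw": 0}
    - {"hand": 1, "x": 0.031, "y": -0.038, "z": 0, "yaw": 0}
    - {"hand": 1, "x": 0.031, "y": -0.038, "z": 0, "yaw": 0}
    - {"hand": 1, "x": 0.031, "y": -0.038, "z": 0, "yaw": 0}
    - {"hand": 1, "x": 0.031, "y": -0.038, "z": 0, "yaw": 0}
    - {"hand": 1, "x": 0.031, "y": -0.038, "z": 0, "yaw": 0}
  newtons: 40

```text
clock: 1.15
eef_pos: [390.8, -170.0, 205.6]
eef_rot: [3.141, -0.0, 0.17]
wrist_force: [1.4, 0.2, 0.8]
finger_gap: 94.2
finger_force: 0.0
```

Call:
arm_command:
  targets:
    - {"hand": 1, "x": 0.031, "y": -0.038, "z": 0, "yaw": 0}
    - {"hand": 1, "x": 0.031, "y": -0.038, "z": 0, "yaw": 0}
    - {"hand": 1, "x": 0, "y": 0, "z": 0, "yaw": 0}
    - {"hand": 1, "x": 0, "y": 0, "z": 0, "yaw": 0}

```text
clock: 1.55
eef_pos: [438.6, -85.8, 205.2]
eef_rot: [-3.141, 0.001, 0.172]
wrist_force: [-0.5, 0.1, 0.2]
finger_gap: 93.8
finger_force: 0.0
```

```bash
cat >> h.py <<'E'
def look(name):
    s=manip.read_state();c=get_calibration("wrist");im=camera("wrist")
    cv2.imwrite(f"pics/{name}.png",im[:,:,::-1]);np.savez(f"pics/{name}.npz",K=c["K"],cam_to_world=c["cam_to_world"])
    return s
def go(x,y,z,yaw):
    s=manip.read_state();p=s["eef_pos"];w=s["eef_rot"][2]
    d=np.array([x,y])-p[:2]
    print("at",p.round(1),w.round(3),"turn",round(w-yaw,3),"after turn: x",round(d@[np.cos(yaw),np.sin(yaw)],1),"y",round(d@[np.sin(yaw),-np.cos(yaw)],1),"z",round(p[2]-z,1))
E
python3 - <<'E'
from h import *
s=look("w1");print(s["eef_pos"],s["eef_rot"],s["clock"],s["moment"])
E
```

```text
[438.60311806 -85.78601968 205.18240548] [-3.14146927e+00  6.61616653e-04  1.72254850e-01] 1.55 [-0.0231304  -0.01579128  0.01912428]
```

View pics/w1.png

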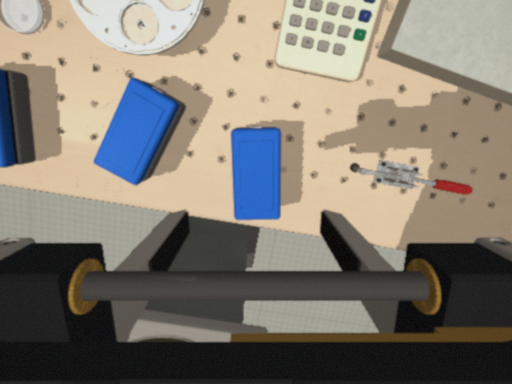

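The wrist view shows case C upright at about (256,173) and case B tilted at about (138,132). Part of case A is visible at the left edge.

Run:
```python
from h import *
c=np.load("pics/w1.npz")
for n,q in dict(c=[(232,128),(279,128),(279,218),(236,219)],b=[(134,81),(180,102),(137,184),(95,163)]).items():
    w=np.array([ray(c,*p,52) for p in q]); l=(w[0]+w[1]-w[2]-w[3])/2;t=(w[0]+w[3]-w[1]-w[2])/2
    print(n,w.mean(0).round(1),np.linalg.norm(l).round(),np.linalg.norm(t).round(),np.arctan2(l[1],l[0]).round(3),np.arctan2(-t[0],t[1]).round(3))
print("plate L",)
```

```text
c [441.6 -87.3] 117.0 57.0 0.196 0.185
b [466.8  67.4] 116.0 57.0 -0.381 -0.288
plate L
```

Call:
arm_command:
  targets:
    - {"hand": 1, "x": 0.002, "y": 0.001, "z": 0.04, "yaw": -0.01}
    - {"hand": 1, "x": 0, "y": 0, "z": 0.05, "yaw": 0}
    - {"hand": 1, "x": 0, "y": 0, "z": 0.05, "yaw": 0}
    - {"hand": 1, "x": 0, "y": 0, "z": 0.03, "yaw": 0}
    - {"hand": 1, "x": 0, "y": 0, "z": 0.02, "yaw": 0}
    - {"hand": -1, "x": 0, "y": 0, "z": 0, "yaw": 0}
    - {"hand": -1, "x": 0, "y": 0, "z": 0, "yaw": 0}
    - {"hand": -1, "x": 0, "y": 0, "z": 0, "yaw": 0}
    - {"hand": -1, "x": 0, "y": 0, "z": 0, "yaw": 0}
    - {"hand": -1, "x": 0, "y": 0, "z": 0, "yaw": 0}
  newtons: 45

```text
clock: 2.6
eef_pos: [441.3, -87.5, 16.5]
eef_rot: [3.141, -0.002, 0.18]
wrist_force: [-2.0, -2.2, 8.4]
finger_gap: 61.5
finger_force: 45.0
```

Call:
arm_command:
  targets:
    - {"hand": -1, "z": -0.02}
    - {"hand": -1, "z": -0.04}
    - {"hand": -1, "z": -0.04}
    - {"hand": -1, "z": -0.03}
    - {"hand": -1, "z": -0.01}
    - {"hand": -1}
    - {"hand": -1}
    - {"hand": -1}

```text
schema error: expected keys hand, x, y, z, yaw
```

```bash
cat >> h.py <<'E'
def rd():
    s=manip.read_state();w=s["eef_rot"][2];m=s["moment"];f=s["wrist_force"]
    print(s["clock"],s["eef_pos"].round(1),"F",f.round(2),"Mx,My tool",round(m[:2]@[np.cos(w),np.sin(w)],3),round(m[:2]@[np.sin(w),-np.cos(w)],3),"gap",round(s["finger_gap"],1))
E
python3 -c "from h import *;rd()"
```

```text
2.6 [441.3 -87.5  16.5] F [-2.05 -2.25  8.4 ] Mx,My tool -0.236 -0.399 gap 61.5
```

Call:
arm_command:
  targets:
    - {"hand": -1, "x": 0.02}
    - {"hand": -1, "x": 0.05}
    - {"hand": -1, "x": -0.05}
    - {"hand": -1, "x": -0.05}
    - {"hand": -1, "x": 0.03}
    - {"hand": -1}
    - {"hand": -1}
    - {"hand": -1}
    - {"hand": -1}

```text
schema error: expected keys hand, x, y, z, yaw
```

```bash
python3 -c "from h import *;rd()"
```

```text
2.6 [441.3 -87.5  16.5] F [-2.05 -2.25  8.4 ] Mx,My tool -0.236 -0.399 gap 61.5
```

Call:
arm_command:
  targets:
    - {"hand": -1, "x": -0.02}
    - {"hand": -1, "x": -0.05}
    - {"hand": -1, "x": 0.05}
    - {"hand": -1, "x": 0.05}
    - {"hand": -1, "x": -0.03}
    - {"hand": -1}
    - {"hand": -1}
    - {"hand": -1}
    - {"hand": -1}

```text
schema error: expected keys hand, x, y, z, yaw
```

```bash
python3 -c "from h import *;rd()"
```

```text
2.6 [441.3 -87.5  16.5] F [-2.05 -2.25  8.4 ] Mx,My tool -0.236 -0.399 gap 61.5
```

All keys are needed in every row.

Call:
arm_command:
  targets:
    - {"hand": -1, "x": 0, "y": 0, "z": -0.02, "yaw": 0}
    - {"hand": -1, "x": 0, "y": 0, "z": -0.04, "yaw": 0}
    - {"hand": -1, "x": 0, "y": 0, "z": -0.04, "yaw": 0}
    - {"hand": -1, "x": 0, "y": 0, "z": -0.03, "yaw": 0}
    - {"hand": -1, "x": 0, "y": 0, "z": -0.01, "yaw": 0}
    - {"hand": -1, "x": 0, "y": 0, "z": 0, "yaw": 0}
    - {"hand": -1, "x": 0, "y": 0, "z": 0, "yaw": 0}
    - {"hand": -1, "x": 0, "y": 0, "z": 0, "yaw": 0}

```text
clock: 3.4
eef_pos: [439.9, -86.9, 153.7]
eef_rot: [-3.14, 0.003, 0.18]
wrist_force: [0.5, -0.2, -5.0]
finger_gap: 61.2
finger_force: 44.9
```

```bash
python3 -c "from h import *;rd()"
```

```text
3.4 [439.9 -86.9 153.7] F [ 0.5  -0.25 -5.04] Mx,My tool -0.073 0.003 gap 61.2
```

Call:
arm_command:
  targets:
    - {"hand": -1, "x": 0.02, "y": 0, "z": 0, "yaw": 0}
    - {"hand": -1, "x": 0.05, "y": 0, "z": 0, "yaw": 0}
    - {"hand": -1, "x": -0.05, "y": 0, "z": 0, "yaw": 0}
    - {"hand": -1, "x": -0.05, "y": 0, "z": 0, "yaw": 0}
    - {"hand": -1, "x": 0.03, "y": 0, "z": 0, "yaw": 0}
    - {"hand": -1, "x": 0, "y": 0, "z": 0, "yaw": 0}
    - {"hand": -1, "x": 0, "y": 0, "z": 0, "yaw": 0}
    - {"hand": -1, "x": 0, "y": 0, "z": 0, "yaw": 0}
    - {"hand": -1, "x": 0, "y": 0, "z": 0, "yaw": 0}

```text
clock: 4.3
eef_pos: [440.5, -87.1, 155.0]
eef_rot: [-3.141, 0.001, 0.18]
wrist_force: [0.4, 1.0, -5.4]
finger_gap: 61.5
finger_force: 44.9
```

```bash
python3 -c "from h import *;rd()"
```

```text
4.3 [440.5 -87.1 155. ] F [ 0.38  1.01 -5.36] Mx,My tool -0.008 0.038 gap 61.5
```

Call:
arm_command:
  targets:
    - {"hand": -1, "x": -0.02, "y": 0, "z": 0, "yaw": 0}
    - {"hand": -1, "x": -0.05, "y": 0, "z": 0, "yaw": 0}
    - {"hand": -1, "x": 0.05, "y": 0, "z": 0, "yaw": 0}
    - {"hand": -1, "x": 0.05, "y": 0, "z": 0, "yaw": 0}
    - {"hand": -1, "x": -0.03, "y": 0, "z": 0, "yaw": 0}
    - {"hand": -1, "x": 0, "y": 0, "z": 0, "yaw": 0}
    - {"hand": -1, "x": 0, "y": 0, "z": 0, "yaw": 0}
    - {"hand": -1, "x": 0, "y": 0, "z": 0, "yaw": 0}
    - {"hand": -1, "x": 0, "y": 0, "z": 0, "yaw": 0}

```text
clock: 5.2
eef_pos: [440.9, -87.2, 155.9]
eef_rot: [3.141, -0.001, 0.18]
wrist_force: [-0.2, 0.2, -4.7]
finger_gap: 61.7
finger_force: 44.9
```

```bash
python3 -c "from h import *;rd()"
```

```text
5.2 [440.9 -87.2 155.9] F [-0.2   0.22 -4.74] Mx,My tool -0.03 0.003 gap 61.7
```

```bash
cat >> h.py <<'E'
def avg(n=8):
    L=[]
    for i in range(n):
        camera("side");s=manip.read_state();w=s["eef_rot"][2];m=s["moment"];f=s["wrist_force"]
        L.append([m[:2]@[np.cos(w),np.sin(w)],m[:2]@[np.sin(w),-np.cos(w)],f[:2]@[np.cos(w),np.sin(w)],f[2]])
    L=np.array(L);print(s["clock"],"Mx My Fx Fz",L.mean(0).round(3),"sd",L.std(0).round(3),"My",L[:,1].round(3))
E
python3 -c "from h import *;avg()"
```

```text
5.6 Mx My Fx Fz [ 0.022 -0.01   0.051 -4.957] sd [0.019 0.028 0.631 0.359] My [-0.013  0.009  0.036  0.008 -0.058 -0.037 -0.031  0.003]
```

Call:
arm_command:
  targets:
    - {"hand": -1, "x": 0.01, "y": 0, "z": 0, "yaw": 0}
    - {"hand": -1, "x": 0.03, "y": 0, "z": 0, "yaw": 0}
    - {"hand": -1, "x": 0.05, "y": 0, "z": 0, "yaw": 0}
    - {"hand": -1, "x": 0, "y": 0, "z": 0, "yaw": 0}
    - {"hand": -1, "x": 0, "y": 0, "z": 0, "yaw": 0}
    - {"hand": -1, "x": 0, "y": 0, "z": 0, "yaw": 0}
    - {"hand": -1, "x": 0, "y": 0, "z": 0, "yaw": 0}

```text
clock: 6.3
eef_pos: [528.9, -71.2, 155.8]
eef_rot: [3.141, -0.0, 0.179]
wrist_force: [0.3, 0.8, -5.3]
finger_gap: 61.8
finger_force: 44.9
```

```bash
python3 -c "from h import *;avg()"
```

```text
6.7 Mx My Fx Fz [ 0.014 -0.015  0.265 -5.142] sd [0.018 0.034 0.262 0.612] My [-0.031 -0.066 -0.004  0.056 -0.046 -0.009 -0.003 -0.017]
```

Call:
arm_command:
  targets:
    - {"hand": -1, "x": -0.01, "y": 0, "z": 0, "yaw": 0}
    - {"hand": -1, "x": -0.03, "y": 0, "z": 0, "yaw": 0}
    - {"hand": -1, "x": -0.05, "y": 0, "z": 0, "yaw": 0}
    - {"hand": -1, "x": 0, "y": 0, "z": 0, "yaw": 0}
    - {"hand": -1, "x": 0, "y": 0, "z": 0, "yaw": 0}
    - {"hand": -1, "x": 0, "y": 0, "z": 0, "yaw": 0}
    - {"hand": -1, "x": 0, "y": 0, "z": 0, "yaw": 0}

```text
clock: 7.4
eef_pos: [441.3, -87.1, 155.5]
eef_rot: [3.141, -0.0, 0.18]
wrist_force: [0.7, 0.1, -5.4]
finger_gap: 62.2
finger_force: 44.9
```

```bash
python3 -c "from h import *;avg()"
```

```text
7.8 Mx My Fx Fz [ 0.007  0.007 -0.013 -4.829] sd [0.039 0.019 0.366 0.682] My [ 0.012  0.007  0.038 -0.018  0.003  0.015  0.023 -0.023]
```

Call:
arm_command:
  targets:
    - {"hand": -1, "x": 0, "y": 0, "z": 0.03, "yaw": 0}
    - {"hand": -1, "x": 0, "y": 0, "z": 0.05, "yaw": 0}
    - {"hand": -1, "x": 0, "y": 0, "z": 0.035, "yaw": 0}
    - {"hand": -1, "x": 0, "y": 0, "z": 0.015, "yaw": 0}
    - {"hand": -1, "x": 0, "y": 0, "z": 0.008, "yaw": 0}
    - {"hand": -1, "x": 0, "y": 0, "z": 0, "yaw": 0}
    - {"hand": -1, "x": 0, "y": 0, "z": 0.002, "yaw": 0}
    - {"hand": -1, "x": 0, "y": 0, "z": 0, "yaw": 0}

```text
clock: 8.6
eef_pos: [441.4, -87.3, 16.2]
eef_rot: [3.141, -0.002, 0.18]
wrist_force: [1.3, -1.2, -2.0]
finger_gap: 61.9
finger_force: 45.0
```

Call:
arm_command:
  targets:
    - {"hand": 1, "x": 0, "y": 0, "z": 0, "yaw": 0}
    - {"hand": 1, "x": 0, "y": 0, "z": 0, "yaw": 0}
    - {"hand": 1, "x": 0, "y": 0, "z": 0, "yaw": 0}
    - {"hand": 1, "x": 0, "y": 0, "z": 0, "yaw": 0}
    - {"hand": 1, "x": 0, "y": 0, "z": -0.03, "yaw": 0}
    - {"hand": 1, "x": 0, "y": 0, "z": -0.05, "yaw": 0}
    - {"hand": 1, "x": 0, "y": 0, "z": -0.05, "yaw": 0}

```text
clock: 9.3
eef_pos: [440.1, -87.0, 146.9]
eef_rot: [-3.141, 0.001, 0.18]
wrist_force: [1.5, 0.2, -0.2]
finger_gap: 94.3
finger_force: 0.0
```

```bash
python3 -c "
from h import *
go(466,69,15,-0.35)"
```

```text
at [440.1 -87.  146.9] 0.18 turn 0.53 after turn: x -29.2 y -155.4 z 131.9
```

Call:
arm_command:
  targets:
    - {"hand": 1, "x": 0, "y": 0, "z": 0, "yaw": 0.13}
    - {"hand": 1, "x": 0, "y": 0, "z": 0, "yaw": 0.13}
    - {"hand": 1, "x": 0, "y": 0, "z": 0, "yaw": 0.13}
    - {"hand": 1, "x": 0, "y": 0, "z": 0, "yaw": 0.14}
    - {"hand": 1, "x": -0.007, "y": -0.03, "z": 0, "yaw": 0}
    - {"hand": 1, "x": -0.008, "y": -0.048, "z": 0, "yaw": 0}
    - {"hand": 1, "x": -0.007, "y": -0.047, "z": 0, "yaw": 0}
    - {"hand": 1, "x": -0.007, "y": -0.03, "z": 0, "yaw": 0}

```text
clock: 10.1
eef_pos: [466.9, 70.9, 145.6]
eef_rot: [-3.141, -0.0, -0.349]
wrist_force: [0.5, -0.4, -0.6]
finger_gap: 94.2
finger_force: 0.0
```

Call:
arm_command:
  targets:
    - {"hand": 1, "x": 0, "y": 0, "z": 0.02, "yaw": 0}
    - {"hand": 1, "x": 0, "y": 0, "z": 0.05, "yaw": 0}
    - {"hand": 1, "x": 0, "y": 0, "z": 0.042, "yaw": 0}
    - {"hand": 1, "x": 0, "y": 0, "z": 0.02, "yaw": 0}
    - {"hand": 1, "x": 0, "y": 0, "z": 0, "yaw": 0}
    - {"hand": -1, "x": 0, "y": 0, "z": 0, "yaw": 0}
    - {"hand": -1, "x": 0, "y": 0, "z": 0, "yaw": 0}
    - {"hand": -1, "x": 0, "y": 0, "z": 0, "yaw": 0}
    - {"hand": -1, "x": 0, "y": 0, "z": 0, "yaw": 0}
    - {"hand": -1, "x": 0, "y": 0, "z": 0, "yaw": 0}

```text
clock: 11.1
eef_pos: [467.2, 68.6, 14.3]
eef_rot: [-3.141, -0.001, -0.35]
wrist_force: [-1.6, 0.9, 7.1]
finger_gap: 61.5
finger_force: 45.0
```

Call:
arm_command:
  targets:
    - {"hand": -1, "x": 0, "y": 0, "z": -0.02, "yaw": 0}
    - {"hand": -1, "x": 0, "y": 0, "z": -0.04, "yaw": 0}
    - {"hand": -1, "x": 0, "y": 0, "z": -0.04, "yaw": 0}
    - {"hand": -1, "x": 0, "y": 0, "z": -0.03, "yaw": 0}
    - {"hand": -1, "x": 0, "y": 0, "z": -0.01, "yaw": 0}
    - {"hand": -1, "x": 0, "y": 0, "z": 0, "yaw": 0}
    - {"hand": -1, "x": 0, "y": 0, "z": 0, "yaw": 0}

```text
clock: 11.8
eef_pos: [465.8, 68.3, 151.6]
eef_rot: [3.14, 0.002, -0.35]
wrist_force: [-0.2, -0.7, -6.0]
finger_gap: 61.9
finger_force: 45.0
```

```bash
python3 -c "from h import *;avg()"
```

```text
12.2 Mx My Fx Fz [ 0.038 -0.022  0.042 -5.685] sd [0.032 0.033 0.325 0.292] My [-0.076 -0.017  0.016 -0.033  0.024  0.005 -0.052 -0.046]
```

Call:
arm_command:
  targets:
    - {"hand": -1, "x": 0.01, "y": 0, "z": 0, "yaw": 0}
    - {"hand": -1, "x": 0.03, "y": 0, "z": 0, "yaw": 0}
    - {"hand": -1, "x": 0.05, "y": 0, "z": 0, "yaw": 0}
    - {"hand": -1, "x": 0, "y": 0, "z": 0, "yaw": 0}
    - {"hand": -1, "x": 0, "y": 0, "z": 0, "yaw": 0}
    - {"hand": -1, "x": 0, "y": 0, "z": 0, "yaw": 0}
    - {"hand": -1, "x": 0, "y": 0, "z": 0, "yaw": 0}

```text
clock: 12.9
eef_pos: [550.8, 37.8, 153.8]
eef_rot: [-3.141, -0.0, -0.35]
wrist_force: [-0.7, 0.7, -5.0]
finger_gap: 61.6
finger_force: 45.0
```

```bash
python3 -c "from h import *;avg()"
```

```text
13.3 Mx My Fx Fz [ 0.046 -0.085 -0.252 -5.61 ] sd [0.023 0.032 0.267 0.383] My [-0.043 -0.099 -0.075 -0.065 -0.061 -0.081 -0.098 -0.156]
```

Call:
arm_command:
  targets:
    - {"hand": -1, "x": -0.01, "y": 0, "z": 0, "yaw": 0}
    - {"hand": -1, "x": -0.03, "y": 0, "z": 0, "yaw": 0}
    - {"hand": -1, "x": -0.05, "y": 0, "z": 0, "yaw": 0}
    - {"hand": -1, "x": 0, "y": 0, "z": 0, "yaw": 0}
    - {"hand": -1, "x": 0, "y": 0, "z": 0, "yaw": 0}
    - {"hand": -1, "x": 0, "y": 0, "z": 0, "yaw": 0}
    - {"hand": -1, "x": 0, "y": 0, "z": 0, "yaw": 0}

```text
clock: 14.0
eef_pos: [467.3, 68.2, 153.6]
eef_rot: [-3.141, -0.001, -0.351]
wrist_force: [-0.1, -0.4, -5.8]
finger_gap: 61.5
finger_force: 45.0
```

```bash
python3 -c "from h import *;avg()"
```

```text
14.4 Mx My Fx Fz [ 0.036  0.042  0.084 -5.903] sd [0.026 0.01  0.531 0.423] My [0.032 0.048 0.036 0.042 0.053 0.062 0.031 0.033]
```

Case B's lengthwise moment swings by 0.13 Nm with the direction of the stop, which matches a 0.19 kg ball moving 60 mm. Case C swung by only 0.02 Nm. B is the rattling case, so I'm taking it over the plate.

Call:
arm_command:
  targets:
    - {"hand": -1, "x": 0.01, "y": -0.005, "z": -0.012, "yaw": 0}
    - {"hand": -1, "x": 0.025, "y": -0.013, "z": -0.012, "yaw": 0}
    - {"hand": -1, "x": 0.03, "y": -0.016, "z": 0, "yaw": 0}
    - {"hand": -1, "x": 0.03, "y": -0.016, "z": 0, "yaw": 0}
    - {"hand": -1, "x": 0.03, "y": -0.016, "z": 0, "yaw": 0}
    - {"hand": -1, "x": 0.018, "y": -0.009, "z": 0, "yaw": 0}
    - {"hand": -1, "x": 0.007, "y": -0.004, "z": 0, "yaw": 0}
    - {"hand": -1, "x": 0, "y": 0, "z": 0, "yaw": 0}
    - {"hand": -1, "x": 0, "y": 0, "z": 0, "yaw": 0}
    - {"hand": -1, "x": 0, "y": 0, "z": 0, "yaw": 0}

```text
clock: 15.4
eef_pos: [634.0, 91.1, 177.8]
eef_rot: [-3.142, -0.0, -0.35]
wrist_force: [0.3, 0.0, -6.8]
finger_gap: 61.9
finger_force: 45.0
```

```bash
python3 -c "
from h import *
avg(6)
cv2.imwrite('pics/scene1.png',camera('scene')[:,:,::-1]);cv2.imwrite('pics/side1.png',camera('side')[:,:,::-1])
"
```

```text
15.7 Mx My Fx Fz [ 0.045 -0.025  0.216 -5.673] sd [0.03  0.026 0.362 0.665] My [-0.06  -0.057  0.012 -0.009 -0.018 -0.017]
```

View pics/scene1.png

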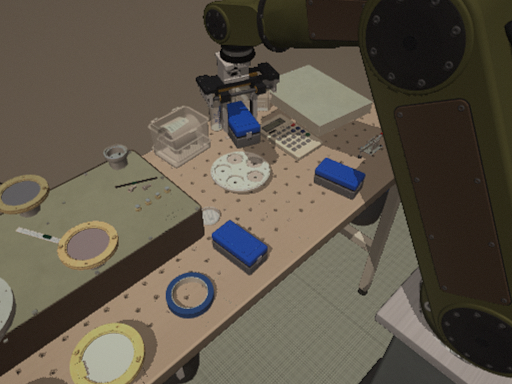

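View pics/side1.png

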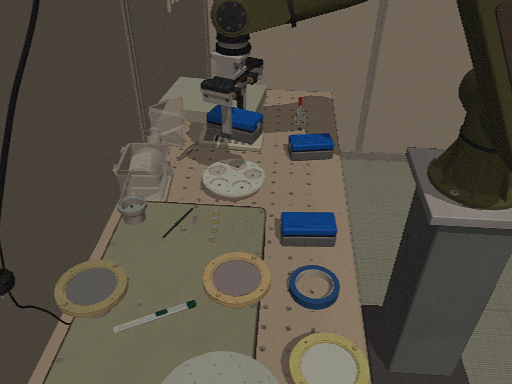

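Case B is held over the plate: lid up in both views, at scene (242,124) and side (235,125), with the plate at scene (241,171) and side (234,179). Case C stands upright at scene (340,177). I'll check the plate centre with the side camera and hand in if it agrees.

```bash
python3 -c "
from h import *
c=get_calibration('side');p=ray(c,234,178,38);print(p)
s=manip.read_state();print(s['qd'].round(3))
if np.linalg.norm(p-s['eef_pos'][:2])<20: print(manip.sign_off())
"
```

```text
[635.05215875  99.63486373]
[-0.001  0.002 -0.002 -0.002  0.    -0.001]
the job is handed in; nothing more can be done
None
```

The job is handed in with case B, the middle one, held level and still about 15 cm above the plate. B's weight shifted end to end as it was shaken; C stayed silent and stands back in its place, and A was never picked up because B came first.

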